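# Brace the square gel jar in its block and unscrew its cap

### The job

Two closed white jars with blue caps stand on the scanning-room desk: stand the square one, still closed, fully down in the matching square recess of the grey bracing block, which keeps it from turning. Then unscrew its tight cap anticlockwise (seen from above) until the threads let go, lift the cap straight off and finish while still holding it level in the gripper, centred just above the open jar, about 2 cm clear of the rim, with the jar still fully seated. Leave the round jar and the other things on the desk where they are.

Things in the scene. Friction and masses are not known exactly. Their poses are not given: they have to be found in the camera images.
- square_jar: White plastic jar with a square body 60 x 60 mm, 66 mm high (lowest 4 mm drawn in to 56 mm), then a round neck 44 mm across; rim (springy seal) 92 mm above the underside when closed, 95 mm when open. 0.25 to 0.5 kg. Loose, upright on the desk at the start. Origin: centre of the underside; z up, x and y square to the sides.
- cap: Ribbed round blue plastic screw cap, 61 mm across, 22 mm high, 40 g, tight on the square jar at the start: it covers 74 to 96 mm above the jar's underside, with an 8 mm gap between it and the jar's shoulder. The closed jar can be picked up by it. Origin: centre of the cap's lower edge; z up. Turning takes 0.2 to 0.6 N m (a seal pushes it up with 20 N): an unbraced jar turns along.
- neck (a point): Centre of the square jar's neck, 80 mm above its underside, axes like the jar's. Three-start thread: the cap's x axis starts 10 to 28 degrees anticlockwise of the jar's (modulo 120). From about 78 to 105 degrees the cap is free and lifts straight off; at 107 it meets a stop. It rises about 1 mm while turned; no need to pull (that lifts the jar).
- block: Grey metal bracing block screwed to the desk, 120 x 120 mm and 30 mm high, with a square recess 64 x 64 mm wide (2 mm clearance round the jar on each side) and 24 mm deep in its middle. Origin: centre of its underside; z up, x and y along the sides of the recess. A jar seated in it can turn 4 degrees either way before it is braced.
- recess (a point): Centre of the recess's floor, 6 mm above the desk; axes like the block's. The square jar is seated when its origin lies here; it fits at any quarter turn.
- round_jar: Closed white jar with a round body 64 mm across and the same blue cap, 96 mm high in all, 0.4 kg. Not to be opened or moved. Origin: centre of the underside; z up.
- wipes: Upright wipes canister, 80 mm across and 150 mm high. Leave it alone. Origin: centre of the underside; z up.
- gel_bottle: Upright white bottle, 52 mm across and 170 mm high. Leave it alone. Origin: centre of the underside; z up.
- probe: Hand-held ultrasound probe lying flat, about 140 x 56 mm and 22 mm high. Leave it alone. Origin: about the middle of its underside; z up.
Not all that is in view belongs to the job. What is shaped like the cap but green or yellow is not meant.

How it is judged (in metres and radians):
On the way, in this order (a step that is already met when the one before it is completed fails the run):
1. the closed square jar stands fully down in the recess (z of square_jar in the frame of recess below 0.004 m and horizontal distance between square_jar and recess below 0.008 m and angle between square_jar's own z axis and vertical below 0.08 rad and z of cap in the frame of square_jar below 0.08 m), for 0.2 s.
2. the cap is unscrewed and lifted free of the threads while the jar stays seated (z of square_jar in the frame of recess below 0.004 m and horizontal distance between square_jar and recess below 0.008 m and angle between square_jar's own z axis and vertical below 0.08 rad and z of cap in the frame of square_jar above 0.088 m), for 0.1 s.
At the end, for the whole second after the job is handed in: Jar seated in the recess (4 mm of its floor, 8 mm of centre, upright to 0.08 rad); cap gripped (over 1 N), still, level to 0.17 rad, within 15 mm of the jar's axis, lower edge 97 to 140 mm above the jar's underside, not touching the jar; bystanders within 30 mm of their starts and upright (z of square_jar in the frame of recess below 0.004 m and horizontal distance between square_jar and recess below 0.008 m and angle between square_jar's own z axis and vertical below 0.08 rad and z of cap in the frame of square_jar between 0.097 and 0.14 m and horizontal distance between cap and square_jar below 0.015 m and angle between cap's own z axis and vertical below 0.17 rad and contact force between the fingers and cap above 1 N and contact force between cap and square_jar below 0.1 N and linear speed of each of cap, square_jar below 0.03 m/s and distance of each of round_jar, wipes, gel_bottle, probe from where it was at the start of the episode below 0.03 m and angle between each of round_jar, wipes, gel_bottle, probe's own z axis and vertical below 0.3 rad); the arm keeps its last pose, push and grip.
It fails at once if the round jar is pushed away or tipped (distance of round_jar from where it was at the start of the episode above 0.03 m or angle between round_jar's own z axis and vertical above 0.3 rad).
It fails at once if the wipes canister is pushed away or tipped (distance of wipes from where it was at the start of the episode above 0.03 m or angle between wipes's own z axis and vertical above 0.3 rad).
It fails at once if the gel bottle is pushed away or tipped (distance of gel_bottle from where it was at the start of the episode above 0.03 m or angle between gel_bottle's own z axis and vertical above 0.3 rad).
It fails at once if the probe is pushed away or tipped (distance of probe from where it was at the start of the episode above 0.03 m or angle between probe's own z axis and vertical above 0.3 rad).
It also fails if it takes over 51 s, if anything falls off the work surface, if the arm or the gripper's body presses on something with over 40 N, if the wrist force passes 120 N, or if a joint passes its speed limit or range.

### The arm

A 6-joint arm with a two-finger parallel gripper is mounted at the origin on the work surface. World frame = base frame: x ahead of the robot, y to its left, z up, the work surface at z = 0. Lengths are in m, angles in degrees, forces in N, time in s.
With the tool pointing down it reaches from about 0.4 to 0.825 m from the base axis. Payload 7 kg.
Tool frame: the origin (TCP) lies between the finger pads; the fingertips stand 19 mm ahead of it and the grasp point (between the pads) is the TCP; z points along the fingers, y is the line along which they close (so a half turn about z gives the same grasp; the last joint's range is limited). The gripper opens to 88 mm and grips with 3 to 60 N. Pads are 19 mm wide; open, the fingers measure 130 mm over their backs; the gripper's body (78 mm by 193 mm) begins 47 mm behind the grasp point.
Start: joints at [16.507, 20.546, 0.682, 0, -70.136, -16.507], TCP at [0.675, -0, 0.246] pointing down, gripper open.
Joint ranges: [-176.03, 176.03], [-82.01, 121.73], [-58.28, 71.71], [-173.87, 95.51], [-174.79, -0.11], [-173.66, 173.66]. Speed limits (degrees/s): [136.94, 136.94, 172.46, 180, 180, 180].

### API

Orientations are given as [roll, pitch, yaw] about the fixed x, y, z axes, in that order (R = Rz(yaw) Ry(pitch) Rx(roll)).
In Python, from plant import get_obs, snapshot, close_job, spot_in, spot_point gives the robot as it stands.
- The arm moves only by the tool play_rows, never from a script. Its argument "plan" is a list of rows, each a list of 6 numbers: the shift along the tool's x, y, z in cm, then the turn, a rotation vector about the tool's x, y, z in degrees. A call has 1 to 20 rows; each row shifts and turns the commanded pose from where the row before left it, along the tool's axes as they then stand; what a row does not reach is not made up. A row lasts 1/12 s, in which the tool goes at most 41.7 mm and 7.16 degrees, less where a joint would pass 70% of its speed; a pose out of reach is approached as far as the arm can. A call is refused whole if a number of a shift passes 4.17 or a number of a turn 7.16, either way. A call with a gripper value outside its range is refused whole. "grip" is the finger opening in cm, from 0 to 8.76, set as the call begins (left out, the last holds). The fingers move at their own pace and stop on an object; the grip force is fixed at half the most. Time passes only in rows, so rows that do not move let the fingers close. It gives the time, the measured TCP pose, the force, the opening and the grip force at its end, in the units of the state.
- get_obs(): the state, without advancing time (a new reading comes with each control period).
- snapshot(name): name is "scene" or "side" or "wrist"; returns a dict with "frame" (400x640x3 uint8, red, green, blue), "fx", "fy", "cx", "cy" (pixels), "k1" (the pictures are not rectified: a ray, as slopes to the right and down, at radius r is drawn at 1 + k1 r^2 times it, then the intrinsics apply), "position" and "attitude" of the camera in the world. Camera axes: x right, y down, z forward; pixel columns grow to the right and rows downward; lengths in m; the calibration is good to about 2 mm. A picture is of the moment at which its call begins. There is no depth.
- close_job(): hands the job in; it is judged then, once.
Trained networks look in the newest picture that a camera, given by its name, has taken for a name from the list of things; names that differ only in an ending like _2 or _b are one class to them, and where a whole thing is asked for, a point or a joint stands for the part that bears it (a point fixed in the world has none). Each returns a list of dicts, best first, with "score" (0 to 1); they miss things now and then, are a little off and sometimes report something else, mostly with a low value. They report only what shows in the picture. A call takes as long as a camera call. They do not tell look-alikes from the thing itself.
- spot_in(camera, thing): "position" ([x, y, z] in m, in world coordinates, good to about 4 mm: the middle of the surface that is visible of it).
- spot_point(camera, thing): "position" ([x, y, z] in m, in world coordinates, good to about 4 mm: a listed point, or the origin of a listed thing).
The state is a dict: "clock": time; "joint_pos": joint angles; "qvel": joint speeds; "tau": joint torques, N m; "tool_pos": TCP position; "orientation": TCP orientation; "force": force on the tool from outside, world axes, zero at the start; "moment": the same for the moment, N m; "opening": finger opening in m; "gripper_force": force on a finger pad.
Only numpy, scipy, OpenCV 4.12 (cv2) and the standard library are available. Lean on these libraries where they do the work, as an engineer would, in place of code of your own. Each camera call takes 0.05 s, during which the arm holds its last target. There are 200 camera calls.

## Working session

There is one attempt and no reset: what is moved stays moved. The work goes in short steps, Python scripts to look and compute and a tool call to move; the robot and the scene stay as the last step left them, time stands still between calls to the robot, and variables do not carry over. Pictures are saved under pics/ and viewed, at most 10 in all, crops included, and the job is handed in when it is done.

Besides the shell and the picture viewer there is one more tool, called by a JSON object that holds its "op" and its "data". play_rows: Moves the arm, as the interface text tells. Its arguments: {"type":"object","properties":{"plan":{"type":"array","items":{"type":"array","items":{"type":"number"}}},"grip":{"type":"number"}},"required":["plan"]}

```bash
mkdir -p pics; ls
python3 - <<'E'
from plant import *
import cv2,numpy as np
o=get_obs();print(o)
ims=[]
for c in("scene","side","wrist"):
    s=snapshot(c);cv2.imwrite(f"pics/{c}0.png",s["frame"][:,:,::-1]);ims.append(s["frame"][:,:,::-1])
    print(c,{k:v for k,v in s.items() if k!="frame"})
    for t in("square_jar","cap","recess","block","round_jar","neck","wipes","gel_bottle","probe"):
        r=spot_point(c,t);print(c,t,[(np.round(x["position"],3).tolist(),round(x["score"],2)) for x in r[:3]])
E
```

```text
pics
{'clock': 0.0, 'joint_pos': array([ 1.65061190e+01,  2.05895878e+01,  6.33611606e-01, -2.08767220e-02,
       -7.01361336e+01, -1.65078148e+01]), 'qvel': array([0.00349331, 0.0276441 , 0.04333417, 0.06903381, 0.00750538,
       0.07868453]), 'tau': array([-8.00930356e-04, -5.82726967e+01,  2.93058443e+01,  6.99745238e+00,
        6.93249181e-03, -2.06530804e-04]), 'tool_pos': array([ 6.74534534e-01, -3.09964050e-05,  2.44639907e-01]), 'orientation': array([ 1.79906110e+02, -7.35864526e-03, -9.00087992e+01]), 'force': array([ 0.66084066, -0.45153972, -0.79878789]), 'moment': array([-0.01491527, -0.00594867,  0.03977172]), 'gripper_force': 0.0, 'opening': 0.08760452506895057}
scene {'fx': 488.06116292849754, 'fy': 488.06116292849754, 'cx': 320.40971509696084, 'cy': 201.42158378143858, 'k1': -0.13091017431631602, 'position': array([1.51389801, 0.8401289 , 0.94958655]), 'attitude': array([-124.68964711,    1.20943996,  132.65363871])}
scene square_jar [([0.484, 0.272, -0.001], 0.86)]
scene cap [([0.573, 0.284, 0.0], 0.71), ([0.479, 0.376, -0.002], 0.66), ([0.392, 0.199, 0.0], 0.65)]
[... 988 characters left out ...]
bottle [([0.774, 0.183, -0.001], 0.83), ([0.769, 0.037, 0.002], 0.61)]
side probe [([0.375, -0.43, -0.001], 0.88), ([0.481, 0.268, 0.076], 0.72)]
wrist {'fx': 337.1827587784402, 'fy': 337.1827587784402, 'cx': 322.1175298793103, 'cy': 195.8208595414805, 'k1': -0.004490545119690504, 'position': array([ 0.6764367 , -0.08585195,  0.38417864]), 'attitude': array([1.61986694e+02, 4.58381740e-02, 1.79950596e+02])}
wrist square_jar []
wrist cap [([0.578, 0.283, -0.002], 0.6)]
wrist recess []
wrist block [([0.77, 0.039, 0.004], 0.7)]
wrist round_jar [([0.509, 0.088, 0.002], 0.61)]
wrist neck []
wrist wipes [([0.77, 0.04, -0.001], 0.59)]
wrist gel_bottle [([0.769, 0.186, -0.003], 0.92)]
wrist probe []
```

View pics/scene0.png

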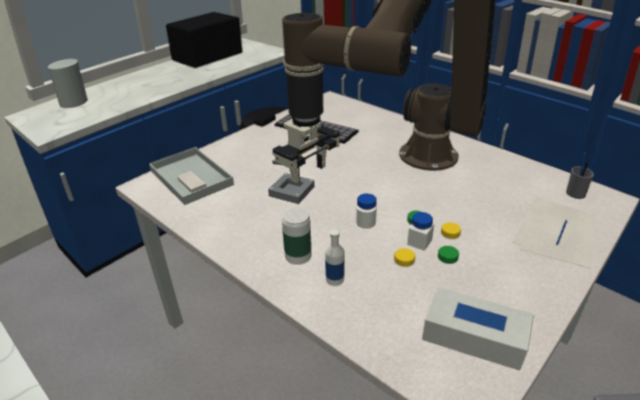

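View pics/side0.png

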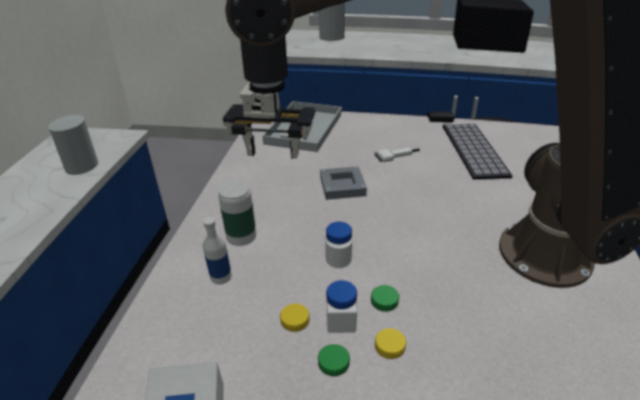

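The scene picture shows the square jar at (420,230), the round jar at (366,210) and the block at (291,188). The side picture shows the square jar at (341,307) and the block at (343,182). Both agree with the networks, and four green or yellow decoy caps surround the square jar. I'll look at the block first, then the jar, with the wrist camera.

{"op": "play_rows", "data": {"plan": [[2.82,1.74,0,0,0,0],[2.82,1.74,0,0,0,0],[2.82,1.74,0,0,0,0],[2.82,1.74,0,0,0,0],[2.82,1.74,0,0,0,0],[2.82,1.74,0,0,0,0],[2.82,1.74,0,0,0,0],[2.82,1.74,0,0,0,0],[0,0,0,0,0,0],[0,0,0,0,0,0],[0,0,0,0,0,0]]}}

```text
clock: 2.42
tool_pos: [0.5359, -0.2257, 0.2458]
orientation: [-180.0, 0.0, -90.0]
force: [-0.4, 0.7, -0.3]
opening: 0.0875
gripper_force: 0.0
```

```bash
cat > h.py <<'E'
from plant import *
import cv2,numpy as np
from scipy.spatial.transform import Rotation as R
def ray(s,uv):
    K=np.array([[s["fx"],0,s["cx"]],[0,s["fy"],s["cy"]],[0,0,1]])
    p=cv2.undistortPoints(np.float64(uv).reshape(-1,1,2),K,np.float64([s["k1"],0,0,0])).reshape(-1,2)
    return np.c_[p,np.ones(len(p))]@R.from_euler("xyz",s["attitude"],degrees=True).as_matrix().T
def onz(s,uv,z):
    d=ray(s,uv);c=s["position"];return c+d*((z-c[2])/d[:,2])[:,None]
def rect(s,z,xr,yr,res=.0005):
    "orthorectified picture of the plane at height z: columns = x, rows = -y"
    xs=np.arange(*xr,res);ys=np.arange(yr[1],yr[0],-res);X,Y=np.meshgrid(xs,ys)
    P=np.stack([X,Y,0*X+z],-1)-s["position"]
    p=P@R.from_euler("xyz",s["attitude"],degrees=True).as_matrix()
    a,b=p[...,0]/p[...,2],p[...,1]/p[...,2];f=1+s["k1"]*(a*a+b*b)
    return cv2.remap(s["frame"],np.float32(s["fx"]*a*f+s["cx"]),np.float32(s["fy"]*b*f+s["cy"]),cv2.INTER_LINEAR)
E
python3 - <<'E'
from h import *
o=get_obs();print(o["tool_pos"],o["orientation"],o["clock"],o["joint_pos"])
s=snapshot("wrist");cv2.imwrite("pics/w1.png",s["frame"][:,:,::-1])
for t in("block","recess"):print([(np.round(x["position"],4),round(x["score"],2)) for x in spot_point("wrist",t)])
r=rect(s,.03,(.436,.636),(-.326,-.126));cv2.imwrite("pics/r1.png",r[:,:,::-1])
np.save("r1.npy",r)
E
```

```text
[ 0.53592072 -0.22572316  0.24575363] [-1.79967434e+02  1.88836232e-03 -9.00451912e+01] 2.4167 [-3.58449344e+00  1.17783433e+01 -1.14611942e+01 -4.24016989e-03
 -6.67280749e+01  3.54097586e+00]
[(array([ 0.5337, -0.2242,  0.0023]), 0.55)]
[(array([ 0.5364, -0.2296,  0.0067]), 0.82)]
```

View pics/r1.png

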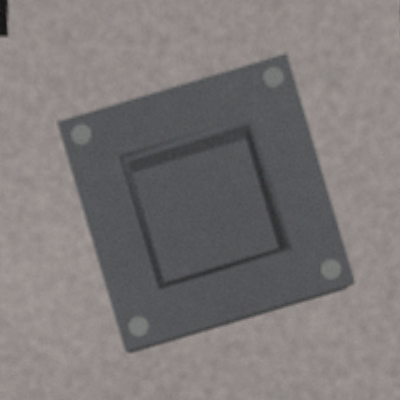

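{"op": "play_rows", "data": {"plan": [[-3.8,0.42,0,0,0,0],[-3.8,0.42,0,0,0,0],[-3.8,0.42,0,0,0,0],[-3.8,0.42,0,0,0,0],[-3.8,0.42,0,0,0,0],[-3.8,0.42,0,0,0,0],[-3.8,0.42,0,0,0,0],[-3.8,0.42,0,0,0,0],[-3.8,0.42,0,0,0,0],[-3.8,0.42,0,0,0,0],[-3.8,0.42,0,0,0,0],[-3.8,0.42,0,0,0,0],[-3.8,0.42,0,0,0,0],[0,0,0,0,0,0],[0,0,0,0,0,0],[0,0,0,0,0,0]]}}

```text
clock: 3.9
tool_pos: [0.4807, 0.2691, 0.2452]
orientation: [180.0, -0.0, -89.9]
force: [0.4, 0.0, 0.5]
opening: 0.0876
gripper_force: 0.0
```

The rectified view (0.5 mm/px) shows the block's bolts at (81,134), (273,77), (331,269) and (139,326). That puts its centre at about (0.539, -0.227), turned about 16.6°.

Run:
```python
from h import *
r=np.load("r1.npy");g=cv2.GaussianBlur(r.mean(2).astype(np.float32),(0,0),1)
P=[]
for u,v in((81,134),(273,77),(331,269),(139,326)):
    w=g[v-14:v+15,u-14:u+15];m=w-np.median(w);m[m<10]=0
    yy,xx=np.mgrid[-14:15,-14:15];P.append([.436+.0005*(u+(m*xx).sum()/m.sum()),-.126-.0005*(v+(m*yy).sum()/m.sum())])
P=np.array(P);print(P.mean(0),[np.degrees(np.arctan2(*(P[b]-P[a])[::-1])) for a,b in((0,1),(3,2),(3,0),(2,1))])
s=snapshot("wrist")
for t in("square_jar","cap","neck"):print(t,[(np.round(x["position"],4),round(x["score"],2)) for x in spot_point("wrist",t)])
a=rect(s,.096,(.43,.53),(.22,.32),.00025);b=rect(s,.066,(.43,.53),(.22,.32),.00025)
cv2.imwrite("pics/r2.png",np.hstack([a,b])[:,:,::-1])
np.save("s2.npy",b)
o=cv2.cvtColor(a,cv2.COLOR_RGB2HSV);m=((o[...,0]>100)&(o[...,0]<130)&(o[...,1]>120)).astype(np.uint8)
c=max(cv2.findContours(m,0,2)[0],key=cv2.contourArea);print(cv2.minEnclosingCircle(c),cv2.boundingRect(c))
```

```text
[ 0.53882445 -0.22659899] [np.float64(16.59461198057301), np.float64(16.527243619236696), np.float64(106.61089563678956), np.float64(106.62540465843298)]
square_jar [(array([ 0.4819,  0.2741, -0.0026]), 0.97), (array([0.4782, 0.2705, 0.0742]), 0.59)]
cap [(array([0.3815, 0.316 , 0.0011]), 0.8), (array([ 0.4814,  0.3726, -0.0032]), 0.78), (array([0.3982, 0.1998, 0.0047]), 0.67), (array([ 0.5769,  0.2816, -0.001 ]), 0.63), (array([0.4801, 0.2711, 0.0733]), 0.62)]
neck []
((211.06710815429688, 210.62930297851562), 125.95021057128906) (92, 85, 240, 252)
```

View pics/r2.png

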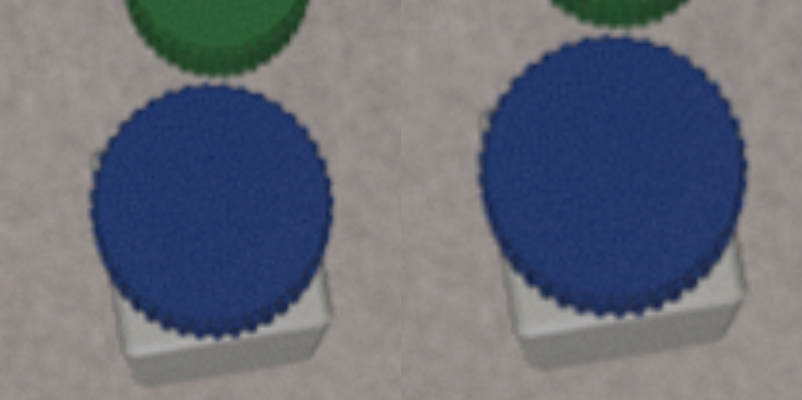

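Rectified at 96 mm height, the cap's top is centred at pixel (212,206), which is about (0.483, 0.2685). At 66 mm height, the shoulder's front edge runs from (521,336) to (742,298), so the jar is turned about 9.8° and must turn +6.8° to match the block. Descending to grasp the cap.

{"op": "play_rows", "data": {"plan": [[0,-0.2,2,0,0,0],[0,0,2,0,0,0],[0,0,2,0,0,0],[0,0,2,0,0,0],[0,0,2,0,0,0],[0,0,2,0,0,0],[0,0,2,0,0,0],[0,0,1.5,0,0,0],[0,0,0,0,0,0],[0,0,0,0,0,0]]}}

```text
clock: 4.93
tool_pos: [0.4833, 0.2674, 0.0904]
orientation: [180.0, -0.1, -90.1]
force: [0.3, 0.8, 0.5]
opening: 0.0877
gripper_force: 0.0
```

{"op": "play_rows", "data": {"grip": 5.0, "plan": [[0,0,0,0,0,0],[0,0,0,0,0,0],[0,0,0,0,0,0],[0,0,0,0,0,0],[0,0,0,0,0,0],[0,0,0,0,0,0],[0,0,0,0,0,0],[0,0,0,0,0,0]]}}

```text
clock: 5.6
tool_pos: [0.4831, 0.2685, 0.0911]
orientation: [-180.0, 0.0, -90.0]
force: [-4.1, -0.4, 6.1]
opening: 0.0612
gripper_force: 30.0
```

{"op": "play_rows", "data": {"plan": [[0,0,-0.5,0,0,0],[0,0,-1,0,0,0],[0,0,-2,0,0,0],[0,0,-2.5,0,0,0],[0,0,-2.5,0,0,0],[0,0,-2.5,0,0,0],[0,0,-2.5,0,0,0],[0,0,-2,0,0,0],[0,0,-1.5,0,0,0],[0,0,-0.5,0,0,0],[0,0,0,0,0,0],[0,0,0,0,0,0]]}}

```text
clock: 6.6
tool_pos: [0.4827, 0.2681, 0.2648]
orientation: [179.9, -0.0, -90.0]
force: [-0.5, 0.1, -4.1]
opening: 0.0609
gripper_force: 30.0
```

{"op": "play_rows", "data": {"plan": [[1,-0.31,0,0,0,0],[2,-0.31,0,0,0,0],[3,-0.31,0,0,0,0],[3.125,-0.31,0,0,0,0],[3.125,-0.31,0,0,0,0],[3.125,-0.31,0,0,0,0],[3.125,-0.31,0,0,0,0],[3.125,-0.31,0,0,0,0],[3.125,-0.31,0,0,0,0],[3.125,-0.31,0,0,0,0],[3.125,-0.31,0,0,0,0],[3.125,-0.31,0,0,0,0],[3.125,-0.31,0,0,0,0],[3.125,-0.31,0,0,0,0],[3.125,-0.31,0,0,0,0],[3,-0.31,0,0,0,0],[2,-0.31,0,0,0,0],[1,-0.31,0,0,0,0]]}}

```text
clock: 8.1
tool_pos: [0.5379, -0.2294, 0.2637]
orientation: [179.8, 0.0, -90.1]
force: [0.3, 0.8, -4.7]
opening: 0.061
gripper_force: 30.0
```

{"op": "play_rows", "data": {"plan": [[0,0,1,0,0,-3.4],[0,0,2,0,0,-3.4],[0,0,3,0,0,0],[0,0,2,0,0,0],[0,0,1,0,0,0],[0,0,0,0,0,0],[0,0,0,0,0,0],[0,0,0,0,0,0]]}}

```text
clock: 8.77
tool_pos: [0.5399, -0.2268, 0.1769]
orientation: [-179.9, -0.1, -83.2]
force: [0.1, -0.4, -3.6]
opening: 0.0609
gripper_force: 30.0
```

Run:
```python
from h import *
o=get_obs();print(o["tool_pos"],o["orientation"],o["joint_pos"][5])
x,y,zt=o["tool_pos"];zb=zt-.0911
s=snapshot("wrist")
a=rect(s,zb+.066,(x-.05,x+.05),(y-.05,y+.05),.00025)
b=s["frame"]
cv2.imwrite("pics/r3.png",np.hstack([a,cv2.resize(b,None,fx=.6,fy=.6)[:,:].copy() if 0 else cv2.copyMakeBorder(cv2.resize(b,(400,250)),0,150,0,0,0)])[:,:,::-1])
for c in("scene","side"):
    snapshot(c)
    for t in("square_jar","neck"):print(c,t,[(np.round(q["position"],4),round(q["score"],2)) for q in spot_point(c,t)])
```

```text
[ 0.53991655 -0.22679074  0.17685566] [-1.79907608e+02 -5.14636309e-02 -8.31675318e+01] 10.456109492941858Traceback (most recent call last):
  File "<stdin>", line 7, in <module>
    return _nx.concatenate(arrs, 1, dtype=dtype, casting=casting)
           ~~~~~~~~~~~~~~~^^^^^^^^^^^^^^^^^^^^^^^^^^^^^^^^^^^^^^^
ValueError: all the input array dimensions except for the concatenation axis must match exactly, but along dimension 0, the array at index 0 has size 401 and the array at index 1 has size 400
```

Run:
```python
from h import *
o=get_obs();x,y,zt=o["tool_pos"];zb=zt-.0911
s=snapshot("wrist")
a=rect(s,zb+.066,(x-.05,x+.05),(y-.05,y+.05),.00025)[:400,:400]
c=rect(s,.03,(.439,.639),(-.327,-.127),.0005)[:400,:400]
cv2.imwrite("pics/r3.png",np.hstack([a,c])[:,:,::-1]);print(a.shape,x,y)
for c in("scene","side"):
    snapshot(c)
    for t in("square_jar","neck"):print(c,t,[(np.round(q["position"],4),round(q["score"],2)) for q in spot_point(c,t)])
```

```text
(400, 400, 3) 0.5400100068685717 -0.22678315013711098
scene square_jar [(array([ 0.5431, -0.2269,  0.0865]), 0.84)]
scene neck [(array([ 0.536 , -0.2263,  0.1689]), 0.78)]
side square_jar [(array([ 0.5364, -0.2249,  0.159 ]), 0.73), (array([ 0.5383, -0.2271,  0.0858]), 0.57)]
side neck [(array([ 0.538 , -0.2241,  0.1639]), 0.69)]
```

View pics/r3.png

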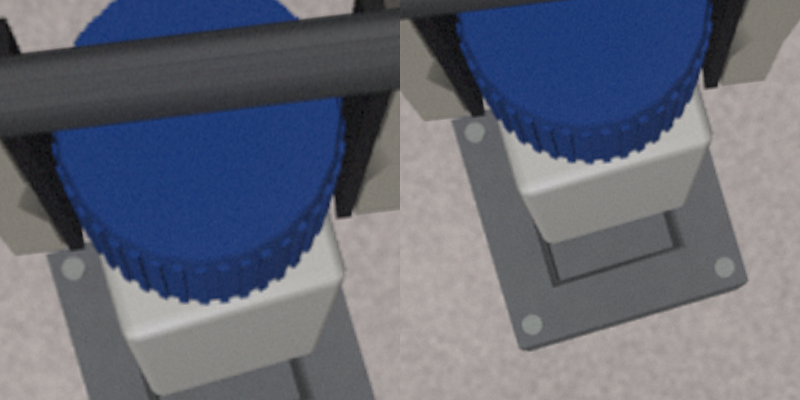

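Left view: the shoulder's front edge runs from (127,338) to (340,278), so the jar is at about 15.7–16.6°, parallel to the block. The right view shows the block's bolts where I measured them before. Lowering in.

{"op": "play_rows", "data": {"plan": [[0,0.12,1,0,0,-0.4],[0,0,1.5,0,0,0],[0,0,1.5,0,0,0],[0,0,1,0,0,0],[0,0,0,0,0,0],[0,0,0,0,0,0]]}}

```text
clock: 9.67
tool_pos: [0.5374, -0.2268, 0.1249]
orientation: [179.9, 0.0, -82.8]
force: [0.8, -0.2, -3.4]
opening: 0.0607
gripper_force: 30.0
```

{"op": "play_rows", "data": {"plan": [[0,0,0.3,0,0,0],[0,0,0.3,0,0,0],[0,0,0.3,0,0,0],[0,0,0.3,0,0,0],[0,0,0,0,0,0],[0,0,0,0,0,0]]}}

```text
clock: 10.17
tool_pos: [0.5377, -0.2268, 0.1135]
orientation: [180.0, 0.0, -82.8]
force: [-1.0, 0.5, -3.7]
opening: 0.0609
gripper_force: 30.0
```

{"op": "play_rows", "data": {"plan": [[0,-0.08,0.3,0,0,0],[0,0,0.3,0,0,0],[0,0,0.3,0,0,0],[0,0,0.3,0,0,0],[0,0,0.2,0,0,0],[0,0,0.1,0,0,0],[0,0,0.1,0,0,0],[0,0,0.05,0,0,0],[0,0,0,0,0,0],[0,0,0,0,0,0]]}}

```text
clock: 11.0
tool_pos: [0.5386, -0.2267, 0.0973]
orientation: [-180.0, -0.0, -82.8]
force: [-0.0, -0.2, -2.3]
opening: 0.0612
gripper_force: 30.0
```

{"op": "play_rows", "data": {"plan": [[0,0,0.08,0,0,0],[0,0,0.07,0,0,0],[0,0,0,0,0,0],[0,0,0,0,0,0],[0,0,0,0,0,0]]}}

```text
clock: 11.42
tool_pos: [0.5388, -0.2269, 0.0971]
orientation: [-180.0, -0.0, -82.8]
force: [-4.5, 1.5, 9.3]
opening: 0.0606
gripper_force: 30.0
```

{"op": "play_rows", "data": {"plan": [[0,0,0,0,0,-2],[0,0,0,0,0,-4],[0,0,0,0,0,-4],[0,0,-0.02,0,0,-4],[0,0,-0.02,0,0,-4],[0,0,-0.02,0,0,-4],[0,0,-0.02,0,0,-4],[0,0,-0.02,0,0,-4]]}}

```text
clock: 12.08
tool_pos: [0.5398, -0.2266, 0.0973]
orientation: [-179.9, -0.1, -52.6]
force: [-0.1, 2.1, 0.8]
opening: 0.0611
gripper_force: 30.0
```

Run:
```python
from h import *
o=get_obs();print(o["tool_pos"],o["orientation"],o["force"],o["moment"],o["joint_pos"])
```

```text
[ 0.53982576 -0.22664157  0.09732323] [-1.79867397e+02 -1.01491145e-01 -5.26382494e+01] [-0.06141449  2.09306579  0.80175871] [ 0.84390148 -0.33299333 -0.40283586] [-3.65842067e+00  1.99746480e+01 -2.16280082e+01 -1.40218563e-02
 -4.82306874e+01  4.10296139e+01]
```

{"op": "play_rows", "data": {"plan": [[0,0,-0.02,0,0,-4],[0,0,-0.02,0,0,-4],[0,0,-0.02,0,0,-4],[0,0,-0.02,0,0,-4],[0,0,0,0,0,-4],[0,0,0,0,0,-4],[0,0,0,0,0,-4],[0,0,0,0,0,-4]]}}

```text
clock: 12.75
tool_pos: [0.5402, -0.2271, 0.0992]
orientation: [-180.0, -0.2, -20.6]
force: [0.2, -0.4, 6.0]
opening: 0.0609
gripper_force: 30.0
```

Run:
```python
from h import *
o=get_obs();print(o["tool_pos"],o["orientation"],o["force"],o["moment"],o["joint_pos"])
s=snapshot("wrist");cv2.imwrite("pics/w4.png",s["frame"][:,:,::-1])
```

```text
[ 0.54021022 -0.22706957  0.09923029] [-179.98808619   -0.21811111  -20.55934161] [ 0.18810161 -0.40210702  5.97593514] [-0.09729596 -0.09778664 -0.04399938] [-3.65959120e+00  1.98552952e+01 -2.15379057e+01  6.95499404e-02
 -4.83946646e+01  7.30541877e+01]
```

View pics/w4.png

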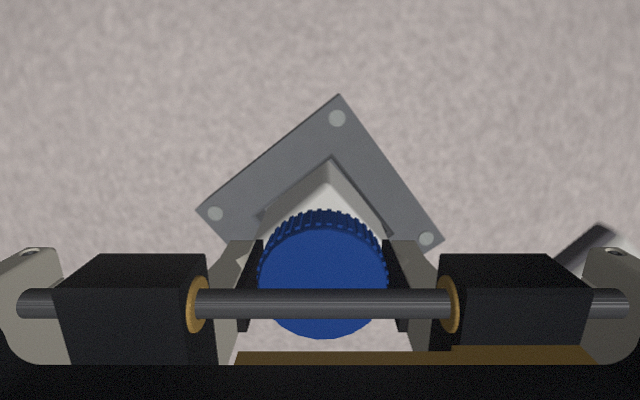

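The wrist view shows the jar held in the recess at (325,190) with the cap at (322,285). The moment has fallen from 0.40 to 0.04 N m and the cap has risen 2 mm, so the threads seem free. I'll turn 8° more for margin, then start lifting.

{"op": "play_rows", "data": {"plan": [[0,0,0,0,0,-4],[0,0,0,0,0,-4],[0,0,0,0,0,0],[0,0,-0.1,0,0,0],[0,0,-0.1,0,0,0],[0,0,-0.1,0,0,0],[0,0,0,0,0,0],[0,0,0,0,0,0]]}}

```text
clock: 13.47
tool_pos: [0.5391, -0.2267, 0.1006]
orientation: [-180.0, -0.1, -12.8]
force: [0.6, 1.7, 1.4]
opening: 0.0611
gripper_force: 30.0
```

Run:
```python
from h import *
o=get_obs();print(o["tool_pos"],o["orientation"],o["force"],o["moment"])
```

```text
[ 0.53913547 -0.22666542  0.10056865] [-1.79993428e+02 -6.23725105e-02 -1.27953500e+01] [0.64668644 1.6862056  1.3949277 ] [ 0.13724907 -0.55100996  0.00125964]
```

{"op": "play_rows", "data": {"plan": [[0,0,-0.1,0,0,0],[0,0,-0.1,0,0,0],[0,0,-0.1,0,0,0],[0,0,0,0,0,0],[0,0,0,0,0,0],[0,0,0,0,0,0]]}}

```text
clock: 13.97
tool_pos: [0.5386, -0.2267, 0.1034]
orientation: [-180.0, -0.0, -12.8]
force: [0.8, 0.0, -0.7]
opening: 0.0607
gripper_force: 30.0
```

{"op": "play_rows", "data": {"plan": [[0,0,-0.2,0,0,0],[0,0,-0.3,0,0,0],[0,0,-0.4,0,0,0],[0,0,-0.5,0,0,0],[0,0,-0.5,0,0,0],[0,0,-0.5,0,0,0],[0,0,-0.5,0,0,0],[0,0,-0.4,0,0,0],[0,0,-0.2,0,0,0],[0,0,0,0,0,0],[0,0,0,0,0,0],[0,0,0,0,0,0],[0,0,0,0,0,0]]}}

```text
clock: 15.05
tool_pos: [0.5384, -0.2266, 0.138]
orientation: [180.0, 0.0, -12.8]
force: [1.2, 0.5, -1.4]
opening: 0.0609
gripper_force: 30.0
```

Run:
```python
from h import *
o=get_obs();print(o["tool_pos"],o["orientation"],o["force"],o["moment"])
I=[]
for c in("scene","side"):
    s=snapshot(c)
    for t in("square_jar","neck","cap"):print(c,t,[(np.round(q["position"],4),round(q["score"],2)) for q in spot_point(c,t)])
    f=s["frame"];M=R.from_euler("xyz",s["attitude"],degrees=True).as_matrix()
    p=(np.array([.5388,-.2266,.08])-s["position"])@M;u,v=int(s["fx"]*p[0]/p[2]+s["cx"]),int(s["fy"]*p[1]/p[2]+s["cy"])
    I.append(cv2.resize(f[v-45:v+45,u-45:u+45],(400,400),interpolation=2))
cv2.imwrite("pics/e.png",np.hstack(I)[:,:,::-1])
```

```text
[ 0.53837047 -0.2266156   0.13803249] [ 1.79997298e+02  3.51241832e-02 -1.28007469e+01] [ 1.24812537  0.54341497 -1.40848291] [-0.05609499  0.07531154 -0.01710388]
scene square_jar [(array([ 0.5392, -0.2251,  0.0057]), 0.66), (array([0.7678, 0.0348, 0.0013]), 0.61)]
scene neck [(array([ 0.5356, -0.2284,  0.0892]), 0.8)]
scene cap [(array([0.576 , 0.2834, 0.0016]), 0.78), (array([0.3937, 0.1979, 0.0012]), 0.76), (array([ 0.3818,  0.3168, -0.0007]), 0.63), (array([ 0.4819,  0.3755, -0.0034]), 0.61), (array([ 0.5373, -0.229 ,  0.116 ]), 0.43)]
side square_jar [(array([ 0.5369, -0.2289,  0.0045]), 0.81)]
side neck [(array([ 0.5353, -0.2223,  0.0859]), 0.96)]
side cap [(array([ 0.3918,  0.2056, -0.002 ]), 0.96), (array([ 4.813e-01,  3.717e-01, -3.000e-04]), 0.69), (array([ 0.5747,  0.2829, -0.0024]), 0.67), (array([ 0.534 , -0.2279,  0.1211]), 0.62)]
```

View pics/e.png

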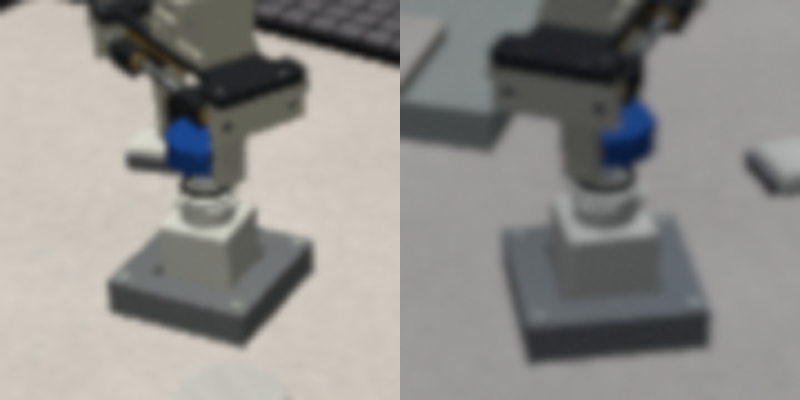

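Both views show the open jar seated in the block (neck at (208,205) left and (603,205) right) with the blue cap held level above it. Handing in.

```bash
python3 -c "
from plant import *
print(close_job())"
```

```text
the job is handed in; nothing more can be done
None
```

The square jar is seated in the recess and its unscrewed cap is held level about 2 cm above the open rim; the job was handed in at about 15 s on the robot's clock, and no verdict was reported back.

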